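Pin the parts tote to the tilting rest and tip the spacers into its corner

TASK

Push the loose lock pin from its wooden block fully home down through the tote's lug and the board beneath while the board lies flat, so the tote cannot slide off. Then lift the board by its pull bar until all four brass spacers have slid into the tote's low corner at the hinge side, and finish still gripping the bar, holding the board clearly tilted (25 degrees or more) and still: do not let go. Leave the multimeter, pencil cup and tape measure alone.

Things in the scene. Friction and masses are not known exactly. Their poses are not given: they have to be found in the camera images.
- tilt_board (a joint): tilt of the hinged aluminium board (255 x 200 x 12 mm, top face 50 mm above the desk when flat) of the tilting rest, rad: 0 = lying flat, grows as the pull-bar end is lifted, hard stop at 0.8 (46 degrees). It has no brake or spring: let go, it drops back flat. It weighs 0.4 kg, tote and contents about 0.4 kg more
- hinge (a point): the board's hinge axis at its middle, 44 mm above the desk, at the end away from the pull bar. Axes move with the board: x points from the pull bar to the hinge, y along the hinge axis, z up out of the board; flat, its turn about the vertical is the yaw of the rest
- pull_bar (a point): middle of the free-standing straight part of the steel pull bar: 12 mm round, 120 mm long, parallel to the hinge, 40 mm clear of the board's edge; from the hinge axis it lies 295 mm along -x and 31 mm along +z of the board's axes (75 mm above the desk when flat). About 50 mm free below it when flat. Takes fingers from above, closing across the bar; the round bar can turn between the fingers while the board swings, so the fingers may stay pointing down. Same axes as hinge
- board_hole (a point): centre of the top mouth of the board's lock hole, 12.5 mm diameter, 12 mm deep, straight through (the pin fits with 2.5 mm play and leans a little when the board is tilted), 230 mm from the hinge axis, free space below. Same axes as hinge
- lug_hole (a point): centre of the top mouth of the hole in the tote's flat lug, 12.5 mm diameter through 5 mm; it lies directly over the board hole (within 2 mm), 55 mm above the desk when flat. The lug sticks out of the tote's corner nearest the pull bar, hole centre 28 mm from that corner. Axes of the tote: x points along its diagonal from lug to low corner, z up
- tote: open grey plastic tote, 130 x 130 mm outside, 45 mm high, walls and floor 4 mm, set cornerwise on the board and loose on it: one corner (with the lug) towards the pull bar, the opposite one towards the hinge. Origin: centre of its underside; x along the diagonal towards the hinge corner, z up
- low_corner (a point): inner floor corner of the tote on the hinge side, 86 mm from the tote's centre, where the spacers must gather
- pin_head (a point): centre of the head of the loose lock pin. Head: upright black plastic cylinder 20 mm diameter, 44 mm tall; below it a steel shank 10 mm diameter, 30 mm long, tapering at the foot over 5 mm. Pin z axis points up from shank to head. At the start it stands upright, shank in a wooden block 70 x 70 x 35 mm (fixed to the desk), head bottom on the block's top, head centre 57 mm above the desk; it lifts straight out (30 mm). 50 g. The block stands to the left or right of the rest
- pin_shoulder (a point): flat underside of the pin's head, where the shank begins, on the axis, 22 mm below the head centre; rests on the lug when fully home
- multimeter: red and black multimeter lying on the desk, 150 x 72 x 42 mm, origin at its underside; leave alone
- pencil_cup: round cork pencil cup, 76 mm diameter, 90 mm high, pens to 155 mm, origin at its underside; leave alone
- tape_measure: yellow tape measure, 70 x 36 x 62 mm, origin at its underside; leave alone
- spacer0_mid (a point): centre of a loose round brass spacer, 20 mm diameter, 12 mm tall, 25 g, lying on the tote's floor; slippery in the tote: they start to slide at about 10 to 15 degrees of tilt and run on down along the walls into the corner by 30 to 38 degrees
- spacer1_mid (a point): centre of a loose round brass spacer, 20 mm diameter, 12 mm tall, 25 g, lying on the tote's floor; slippery in the tote: they start to slide at about 10 to 15 degrees of tilt and run on down along the walls into the corner by 30 to 38 degrees
- spacer2_mid (a point): centre of a loose round brass spacer, 20 mm diameter, 12 mm tall, 25 g, lying on the tote's floor; slippery in the tote: they start to slide at about 10 to 15 degrees of tilt and run on down along the walls into the corner by 30 to 38 degrees
- spacer3_mid (a point): centre of a loose round brass spacer, 20 mm diameter, 12 mm tall, 25 g, lying on the tote's floor; slippery in the tote: they start to slide at about 10 to 15 degrees of tilt and run on down along the walls into the corner by 30 to 38 degrees
Things that resemble listed ones, but are neither listed nor needed, are in the scene too. Of the things shaped like the tote, the grey one is meant.

How it is judged:
By the outcome, as a careful person would: the job done as asked, in the order asked, and still so for the second after the job is handed in, while the arm keeps its last pose, push and grip.
It also fails if it takes over 64 s, if anything falls off the work surface, if the arm or the gripper's body presses on something with over 40 N, if the wrist force passes 120 N, or if a joint passes its speed limit or range.

ROBOT

A 6-joint arm with a two-finger parallel gripper is mounted at the origin on the work surface. World frame = base frame: x ahead of the robot, y to its left, z up, the work surface at z = 0. Lengths are in m, angles in degrees, forces in N, time in s.
With the tool pointing down it reaches from about 0.35 to 0.725 m from the base axis. Payload 6 kg.
Tool frame: the origin (TCP) lies at the very end of the fingers, on their centre line; the grasp point (between the pads) lies 19 mm behind it; z points along the fingers, y is the line along which they close (so a half turn about z gives the same grasp; the last joint's range is limited). The gripper opens to 85 mm and grips with 20 to 120 N. Pads are 22 mm wide; open, the fingers measure 114 mm over their backs; the gripper's body (76 mm by 85 mm) begins 54 mm behind the grasp point. The pads swing forward as they close: fully open they stand 13 mm farther back than shut.
Start: joints at [19.12, 2.303, 4.859, 0, -92.561, -19.12], TCP at [0.6, 0, 0.198] pointing down, gripper open.
Joint ranges: [-146.85, 146.85], [-73.84, 115.35], [-62.03, 85.46], [-188.31, 113.3], [-161.28, -10.13], [-171.36, 171.36]. Speed limits (degrees/s): [147.25, 147.25, 172.46, 180, 180, 180].

INTERFACE

Orientations are given as a 3x3 rotation matrix whose columns are the frame's x, y, z axes.
In Python, from station import monitor, capture, camera_model, ticket gives the robot as it stands. The module is installed in compiled form; this text tells all that it offers.
- The arm moves only by the tool move_arm, never from a script. Its argument "targets" is a list of rows, each an object of numbers: "tx", "ty", "tz": the shift along the tool's x, y, z in cm; "rx", "ry", "rz": the turn, a rotation vector about the tool's x, y, z in degrees. In form: [{"tx": .., "ty": .., "tz": .., "rx": .., "ry": .., "rz": ..}, ...]. A call has exactly 8 rows; each row is the pose to reach, as a shift and turn from the pose commanded when the call began, along the tool's axes at that moment; what a row does not reach only later rows make up. A row lasts 1/10 s, in which the tool goes at most 50 mm and 8.59 degrees, less where a joint would pass 70% of its speed; a pose out of reach is approached as far as the arm can. A call with a gripper value outside its range is refused whole. "hand" is the finger opening in cm, from 0 to 8.54, set as the call begins (left out, the last holds). The fingers move at their own pace and stop on an object; "newtons" is the grip in N (left out, the last holds). Time passes only in rows, so rows that repeat a pose let the fingers close, or fill a call up. It gives the time, the measured TCP pose, the force, the opening and the grip force at its end, in the units of the state.
- monitor.observe(): the state, without advancing time (a new reading comes with each control period).
- capture(name): name is "scene" or "side" or "wrist"; returns the picture (384x512x3 uint8, red, green, blue); there is no depth.
- camera_model(name): a dict with "fx", "fy", "cx", "cy" (pixels), "R" (3x3) and "t" (3): a world point X has camera coordinates R X + t. Camera axes: x right, y down, z forward; pixel columns grow to the right and rows downward; lengths in m; the calibration is good to about 2 mm. A picture is of the moment at which its call begins: read the wrist's pose just before it. camera_model takes no time and is no camera call; for the wrist camera it gives the pose at the moment of the call.
- ticket.close_job(): hands the job in; it is judged then, once.
The state is a dict: "clock": time; "q": joint angles; "qvel": joint speeds; "joint_efforts": joint torques, N m; "ee_pos": TCP position; "tool_rot": TCP orientation; "contact_force": force on the tool from outside, world axes, zero at the start; "ft_torque": the same for the moment, N m; "gripper_width": finger opening in m; "gripper_force": force on a finger pad.
Only numpy, scipy, OpenCV 4.12 (cv2) and the standard library are available. Lean on these libraries where they do the work, as an engineer would, in place of code of your own. Each camera call takes 0.05 s, during which the arm holds its last target. There are 200 camera calls.

## Working session

There is one attempt and no reset: what is moved stays moved. The work goes in short steps, Python scripts to look and compute and a tool call to move; the robot and the scene stay as the last step left them, time stands still between calls to the robot, and variables do not carry over. Pictures are saved under pics/ and viewed, at most 10 in all, crops included, and the job is handed in when it is done.

Besides the shell and the picture viewer there is one more tool, called after "Request:" as a command line: name --argument value ..., lists and objects as JSON in quotes. move_arm: Moves the arm, as the interface text tells. Its arguments: {"type":"object","properties":{"targets":{"type":"array","items":{"type":"object","properties":{"tx":{"type":"number"},"ty":{"type":"number"},"tz":{"type":"number"},"rx":{"type":"number"},"ry":{"type":"number"},"rz":{"type":"number"}}}},"hand":{"type":"number"},"newtons":{"type":"number"}},"required":["targets"]}

```bash
mkdir -p pics; ls; python3 - <<'E'
from station import monitor,capture,camera_model
import cv2,numpy as np
a=capture("scene");b=capture("side")
cv2.imwrite("pics/scene.png",cv2.resize(a[:,:,::-1],(800,600),interpolation=cv2.INTER_CUBIC))
cv2.imwrite("pics/side.png",cv2.resize(b[:,:,::-1],(800,600),interpolation=cv2.INTER_CUBIC))
np.save("scene.npy",a);np.save("side.npy",b)
for n in("scene","side","wrist"):
  c=camera_model(n);print(n,c["fx"],c["cx"],c["cy"],(-np.array(c["R"]).T@c["t"]).round(3),np.array(c["R"]).round(2).tolist())
print(monitor.observe())
E
```

```text
pics
scene 351.1078671742156 250.63381004538235 190.92471382140354 [ 0.985 -0.124  0.826] [[0.16, 0.99, -0.01], [0.83, -0.14, -0.53], [-0.53, 0.07, -0.84]]
side 424.73406426709 251.76754899698636 190.18342715728903 [0.402 0.941 0.937] [[-0.99, -0.12, 0.01], [-0.09, 0.64, -0.76], [0.08, -0.76, -0.64]]
wrist 323.05122555320224 262.2504052689852 193.7273457762351 [ 0.601 -0.078  0.373] [[-1.0, 0.0, 0.0], [0.0, 0.95, 0.3], [-0.0, 0.3, -0.95]]
{'clock': 0.1, 'q': array([ 1.91205346e+01,  2.33492022e+00,  4.80638494e+00, -2.19128734e-02,
       -9.25616575e+01, -1.91207704e+01]), 'qvel': array([-0.01347427, -0.09139104,  0.12758537,  0.09268276,  0.01958863,
        0.00065675]), 'joint_efforts': array([-5.15327309e-03, -3.69345725e+01,  3.48282552e+01,  6.95181236e+00,
       -4.58455834e-03,  1.14540936e-05]), 'ee_pos': array([5.99643801e-01, 6.61796586e-05, 1.96970772e-01]), 'tool_rot': array([[ 1.28023303e-05, -9.99998700e-01, -1.61246919e-03],
       [-9.99999988e-01, -1.25530003e-05, -1.54636277e-04],
       [ 1.54615835e-04,  1.61247115e-03, -9.99998688e-01]]), 'contact_force': array([-0.74114699,  0.78425849, -0.64155806]), 'ft_torque': array([ 0.04515486, -0.02457662, -0.03171783]), 'gripper_force': 0.0, 'gripper_width': 0.08581521535434827}
```

View pics/scene.png

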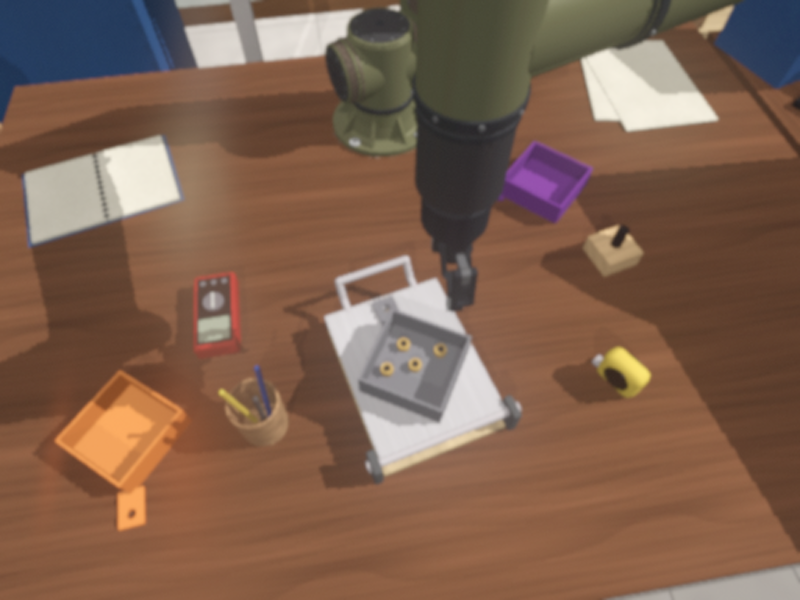

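View pics/side.png

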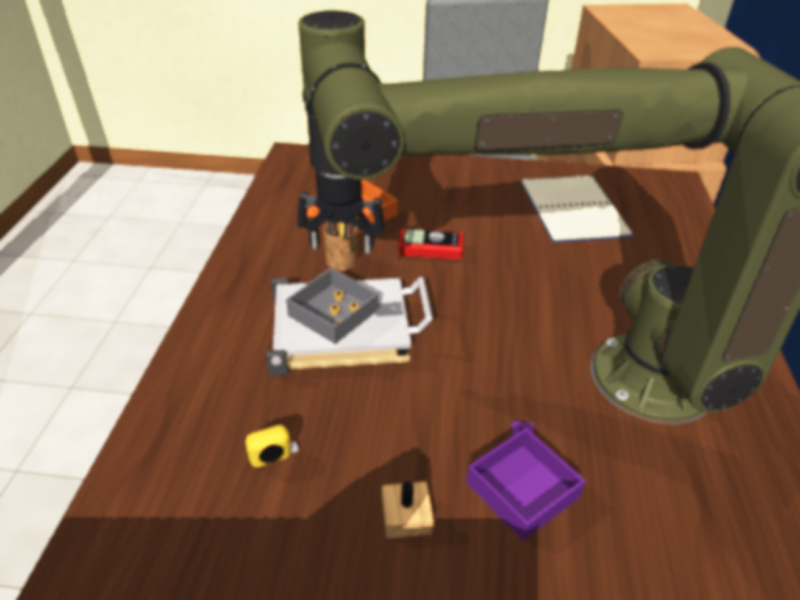

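The pin is the black head in the wooden block (scene 620,237; side 407,495). It could be mistaken for the pens in the cup (262,395). The grey tote is at (415,365) with its lug at (388,308). Its look-alikes are the orange tote (120,430), the orange tag (132,508) and the purple tote (547,180). The pull bar runs (337,280)–(408,260). I'll make one close crop to check these.

```bash
cat > h.py <<'E'
import numpy as np
from station import camera_model
def ray(n,u,v,z,c=None):
    c=c or camera_model(n);R=np.array(c["R"]);o=-R.T@np.array(c["t"])
    d=R.T@np.array([(u-c["cx"])/c["fx"],(v-c["cy"])/c["fy"],1]);return o+d*(z-o[2])/d[2]
def proj(n,X,c=None):
    c=c or camera_model(n);p=np.array(c["R"])@np.array(X)+np.array(c["t"]);return np.array([c["fx"]*p[0]/p[2]+c["cx"],c["fy"]*p[1]/p[2]+c["cy"]])
E
python3 - <<'E'
import numpy as np,cv2
from h import *
a=np.load("scene.npy")[:,:,::-1];b=np.load("side.npy")[:,:,::-1]
r=lambda i,x,y,w,h,s:cv2.resize(i[y:y+h,x:x+w],None,fx=s,fy=s,interpolation=cv2.INTER_CUBIC)
# top-left: scene rest 200..330 x155..305 ; scale 3.
p=np.zeros((600,800,3),np.uint8)
p[:600,:500]=r(a,203,160,125,150,4)
p[:240,500:800]=r(a,365,135,60,48,5)
p[240:420,500:800]=r(b,235,175,60,36,5)
p[420:600,500:800]=r(b,235,302,60,36,5)
cv2.imwrite("pics/crop.png",p)
s=1.5625
print("pin",ray("scene",622/s,230/s,.079),ray("side",407/s,484/s,.079))
E
```

```text
pin [0.44390102 0.35884984 0.079     ] [0.44027464 0.35936583 0.079     ]
```

View pics/crop.png

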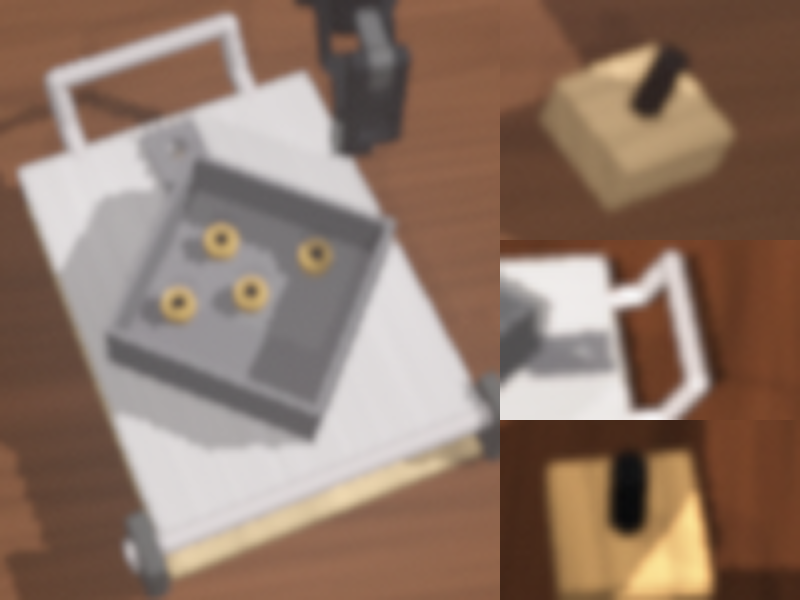

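```bash
python3 - <<'E'
from h import *
A=lambda x,y:(x/4+203,y/4+160)
S=lambda x,y,x0,y0:((x-500)/5+x0,y/5+y0)
print("pin",ray("scene",*S(673,56,365,135),.079),ray("side",*S(629,462-420,235,302),.079))
print("hole",ray("scene",*A(179,147),.055),ray("side",*S(587,352-240,235,175),.055))
b1,b2=ray("scene",*A(58,78),.075),ray("scene",*A(232,20),.075)
c1,c2=ray("side",*S(675,255-240,235,175),.075),ray("side",*S(698,385-240,235,175),.075)
print("bar",b1,b2,(b1+b2)/2,np.linalg.norm(b1-b2),c1,c2,(c1+c2)/2)
e1,e2=ray("scene",*A(22,172),.05),ray("scene",*A(305,75),.05)
d=e2-e1;print("edge",(e1+e2)/2,np.linalg.norm(d),np.degrees(np.arctan2(d[1],d[0])))
d=b2-b1;print(np.degrees(np.arctan2(d[1],d[0])));d=c2-c1;print(np.degrees(np.arctan2(d[1],d[0])))
f=ray("scene",*A(145,545),.044);g=ray("scene",*A(490,405),.044);print("hinge",f,g,(f+g)/2)
E
```

```text
pin [0.4412648  0.36422084 0.079     ] [0.43934344 0.36100431 0.079     ]
hole [ 0.51801413 -0.06618187  0.055     ] [ 0.51066217 -0.0639311   0.055     ]
bar [ 0.46561546 -0.13690128  0.075     ] [ 0.43839753 -0.01790342  0.075     ] [ 0.4520065  -0.07740235  0.075     ] 0.122070909678655 [ 0.46295411 -0.14461529  0.075     ] [ 0.43775454 -0.02023221  0.075     ] [ 0.45035432 -0.08242375  0.075     ]
edge [ 0.49508476 -0.07107183  0.05      ] 0.1986256727539653 102.74601222031752
102.88342867492202
101.45290269389695
hinge [ 0.76339008 -0.12341857  0.044     ] [0.71527805 0.08661943 0.044     ] [ 0.73933407 -0.01839957  0.044     ]
```

The crop confirms the choices. It shows the black pin in its wooden block, the steel pull bar, and the lug hole of the grey tote at crop (179,147). Rest yaw is about 12.5°. Moving above the pin now.

Request:
move_arm --targets '[{"tx": -2, "ty": 1, "tz": 0, "rz": 4}, {"tx": -6, "ty": 3, "tz": 0, "rz": 12}, {"tx": -10, "ty": 5, "tz": 0, "rz": 20}, {"tx": -14, "ty": 7, "tz": 0, "rz": 28}, {"tx": -18, "ty": 8.5, "tz": 1, "rz": 36}, {"tx": -22, "ty": 10, "tz": 2, "rz": 44}, {"tx": -26, "ty": 11.5, "tz": 3, "rz": 52}, {"tx": -30, "ty": 13.5, "tz": 4, "rz": 60}]' --hand 6

```text
invalid input at $.targets[0]: expected keys tx, ty, tz, rx, ry, rz
```

```bash
cat > st.py <<'E'
import numpy as np,sys
from station import monitor
np.set_printoptions(precision=4,suppress=True)
s=monitor.observe();R=s["tool_rot"];print(s["clock"],s["ee_pos"],s["q"],s["contact_force"],s["gripper_width"],s["gripper_force"])
print(R.tolist(),"yaw y",np.degrees(np.arctan2(R[1,1],R[0,1])))
if len(sys.argv)>1:
    t=np.array([float(v) for v in sys.argv[1:4]]);print("cm tool",R.T@(t-s["ee_pos"])*100)
E
python3 st.py .440 .3625 .15
```

```text
0.1 [0.5996 0.0001 0.197 ] [ 19.1205   2.3349   4.8064  -0.0219 -92.5617 -19.1208] [-0.7411  0.7843 -0.6416] 0.08581521535434827 0.0
[[1.2802330335310337e-05, -0.9999986998887676, -0.0016124691856342162], [-0.9999999879650219, -1.2553000269126282e-05, -0.0001546362774331967], [0.00015461583506271267, 0.0016124711459328952, -0.999998688014513]] yaw y -179.9992807651293
cm tool [-36.2443  15.9563   4.7172]
```

Request:
move_arm --targets '[{"tx": -2, "ty": 1, "tz": 0, "rx": 0, "ry": 0, "rz": 4}, {"tx": -6, "ty": 3, "tz": 0, "rx": 0, "ry": 0, "rz": 12}, {"tx": -10, "ty": 5, "tz": 0, "rx": 0, "ry": 0, "rz": 20}, {"tx": -14, "ty": 7, "tz": 0, "rx": 0, "ry": 0, "rz": 28}, {"tx": -18, "ty": 8.5, "tz": 1, "rx": 0, "ry": 0, "rz": 36}, {"tx": -22, "ty": 10, "tz": 2, "rx": 0, "ry": 0, "rz": 44}, {"tx": -26, "ty": 11.5, "tz": 3, "rx": 0, "ry": 0, "rz": 52}, {"tx": -30, "ty": 13.5, "tz": 4, "rx": 0, "ry": 0, "rz": 60}]' --hand 6

```text
clock: 0.9
ee_pos: [0.464, 0.3013, 0.157]
tool_rot: [[-0.869, -0.495, -0.001], [-0.495, 0.869, -0.0], [0.001, -0.0, -1.0]]
contact_force: [1.6, -0.3, 0.4]
gripper_width: 0.06
gripper_force: 0.0
```

```bash
python3 st.py .440 .3625 .15
```

```text
0.9 [0.464  0.3013 0.157 ] [  53.7888   -4.8333   -6.4065   -0.0177  -88.4698 -114.105 ] [ 1.5931 -0.2988  0.3985] 0.06001290678962308 0.0
[[-0.8687754311149397, -0.4952057872484643, -0.0006917851397106043], [-0.49520560686741083, 0.8687757061728684, -0.0004234275772288829], [0.000810689909996317, -2.5287596020734598e-05, -0.9999996710711495]] yaw y 119.68332110605975
cm tool [-0.9465  6.506   0.6971]
```

Request:
move_arm --targets '[{"tx": -0.3, "ty": 2, "tz": 0, "rx": 0, "ry": 0, "rz": 5}, {"tx": -0.6, "ty": 4, "tz": 0, "rx": 0, "ry": 0, "rz": 10}, {"tx": -0.9, "ty": 5.5, "tz": 0, "rx": 0, "ry": 0, "rz": 15}, {"tx": -0.95, "ty": 6.5, "tz": 0, "rx": 0, "ry": 0, "rz": 17.2}, {"tx": -0.95, "ty": 6.5, "tz": 0, "rx": 0, "ry": 0, "rz": 17.2}, {"tx": -0.95, "ty": 6.5, "tz": 0, "rx": 0, "ry": 0, "rz": 17.2}, {"tx": -0.95, "ty": 6.5, "tz": 0, "rx": 0, "ry": 0, "rz": 17.2}, {"tx": -0.95, "ty": 6.5, "tz": 0, "rx": 0, "ry": 0, "rz": 17.2}]'

```text
clock: 1.7
ee_pos: [0.441, 0.3604, 0.158]
tool_rot: [[-0.975, -0.222, -0.0], [-0.222, 0.975, 0.0], [-0.0, 0.0, -1.0]]
contact_force: [-0.1, 0.0, 0.2]
gripper_width: 0.0602
gripper_force: 0.0
```

```bash
python3 st.py .440 .3625 .04; python3 - <<'E'
from h import *
from station import capture
import cv2
c=camera_model("wrist");w=capture("wrist");s=capture("scene")
print("expected top",proj("wrist",[.44,.3625,.079],c),proj("wrist",[.44,.3625,.035],c))
p=cv2.resize(w[:,:,::-1],(768,576),interpolation=cv2.INTER_CUBIC)
cv2.imwrite("pics/w1.png",p)
g=cv2.cvtColor(w,cv2.COLOR_RGB2HSV)[:,:,2]
np.save("w1.npy",w);np.save("s1.npy",s)
import pickle;pickle.dump(c,open("c1","wb"))
E
```

```text
1.7 [0.441  0.3604 0.158 ] [  59.4346   -2.3802   -3.9678   -0.0027  -88.4096 -136.6219] [-0.1323  0.0163  0.1676] 0.06018512743384329 0.0
[[-0.9751006568123245, -0.22176273099672725, -1.5001549755203045e-05], [-0.2217627315041236, 0.9751006545637925, 6.622003708696672e-05], [-5.7115285336727705e-08, 6.78979863081429e-05, -0.99999999769493]] yaw y 102.81258781952761
cm tool [ 0.0545  0.2269 11.797 ]
expected top [265.63832007 188.49030645] [265.15947732 175.21612821]
```

View pics/w1.png

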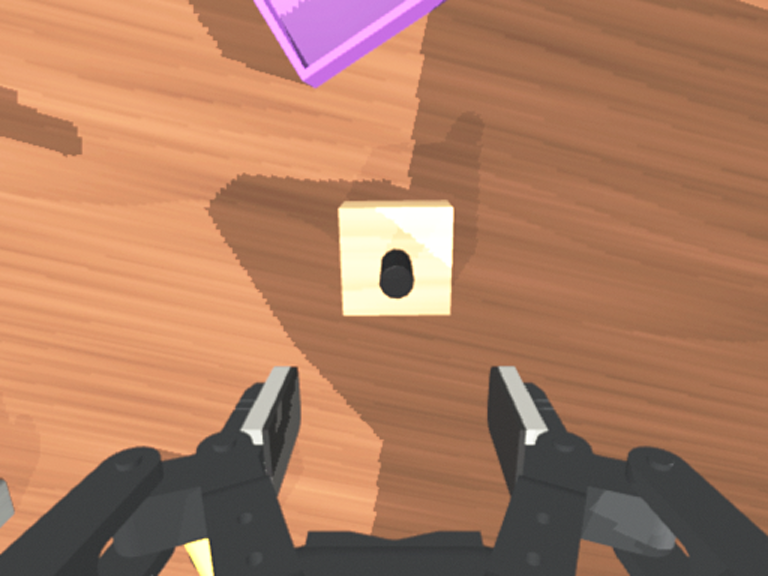

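The wrist view shows the pin head top at (396,281), with the fingers aligned squarely. It is within about 1 px of my estimate.

```bash
python3 - <<'E'
from h import *
import pickle
c=pickle.load(open("c1","rb"));P=ray("w",396.5/1.5,281/1.5,.079,c);print(P)
from station import monitor
s=monitor.observe();P[2]=.041;print(s["tool_rot"].T@(P-s["ee_pos"])*100)
E
```

```text
[0.4392709  0.36123166 0.079     ]
[ 0.15078644  0.1045264  11.69960266]
```

Request:
move_arm --targets '[{"tx": 0.1, "ty": 0.1, "tz": 1.5, "rx": 0, "ry": 0, "rz": 0}, {"tx": 0.15, "ty": 0.1, "tz": 4, "rx": 0, "ry": 0, "rz": 0}, {"tx": 0.15, "ty": 0.1, "tz": 7, "rx": 0, "ry": 0, "rz": 0}, {"tx": 0.15, "ty": 0.1, "tz": 9.5, "rx": 0, "ry": 0, "rz": 0}, {"tx": 0.15, "ty": 0.1, "tz": 11, "rx": 0, "ry": 0, "rz": 0}, {"tx": 0.15, "ty": 0.1, "tz": 11.5, "rx": 0, "ry": 0, "rz": 0}, {"tx": 0.15, "ty": 0.1, "tz": 11.5, "rx": 0, "ry": 0, "rz": 0}, {"tx": 0.15, "ty": 0.1, "tz": 11.5, "rx": 0, "ry": 0, "rz": 0}]'

```text
clock: 2.6
ee_pos: [0.4397, 0.3621, 0.0443]
tool_rot: [[-0.975, -0.222, 0.001], [-0.222, 0.975, 0.001], [-0.002, 0.001, -1.0]]
contact_force: [-0.8, 0.6, 0.7]
gripper_width: 0.06
gripper_force: 0.0
```

Request:
move_arm --targets '[{"tx": 0, "ty": 0, "tz": 0, "rx": 0, "ry": 0, "rz": 0}, {"tx": 0, "ty": 0, "tz": 0, "rx": 0, "ry": 0, "rz": 0}, {"tx": 0, "ty": 0, "tz": 0, "rx": 0, "ry": 0, "rz": 0}, {"tx": 0, "ty": 0, "tz": 0, "rx": 0, "ry": 0, "rz": 0}, {"tx": 0, "ty": 0, "tz": 0, "rx": 0, "ry": 0, "rz": 0}, {"tx": 0, "ty": 0, "tz": 0, "rx": 0, "ry": 0, "rz": 0}, {"tx": 0, "ty": 0, "tz": 0, "rx": 0, "ry": 0, "rz": 0}, {"tx": 0, "ty": 0, "tz": 0, "rx": 0, "ry": 0, "rz": 0}]' --hand 1.5 --newtons 40

```text
clock: 3.4
ee_pos: [0.4394, 0.3618, 0.0437]
tool_rot: [[-0.975, -0.222, 0.001], [-0.222, 0.975, 0.001], [-0.001, 0.001, -1.0]]
contact_force: [-0.1, -1.0, 4.9]
gripper_width: 0.0158
gripper_force: 38.5
```

```bash
python3 st.py .5165 -.065 .13
```

```text
3.4 [0.4394 0.3618 0.0437] [  59.6807   -0.3039  -13.9406    0.0264  -76.2974 -136.8524] [-0.0909 -0.9974  4.9098] 0.015771482530515062 38.499643206596375
[[-0.9750150629718864, -0.22213665011335593, 0.0009672922748582692], [-0.22213596413260514, 0.9750153965536567, 0.000768063925580288], [-0.0011137400084555186, 0.0005340034946924234, -0.9999992372114397]] yaw y 102.83456166137289
cm tool [  1.9589 -43.3254  -8.6571]
```

Request:
move_arm --targets '[{"tx": 0, "ty": 0, "tz": -0.5, "rx": 0, "ry": 0, "rz": 0}, {"tx": 0, "ty": 0, "tz": -1.5, "rx": 0, "ry": 0, "rz": 0}, {"tx": 0, "ty": 0, "tz": -3, "rx": 0, "ry": 0, "rz": 0}, {"tx": 0, "ty": 0, "tz": -5, "rx": 0, "ry": 0, "rz": 0}, {"tx": 0, "ty": 0, "tz": -7, "rx": 0, "ry": 0, "rz": 0}, {"tx": 0, "ty": 0, "tz": -9, "rx": 0, "ry": 0, "rz": 0}, {"tx": 0, "ty": 0, "tz": -11, "rx": 0, "ry": 0, "rz": 0}, {"tx": 0, "ty": 0, "tz": -11, "rx": 0, "ry": 0, "rz": 0}]' --hand 1 --newtons 40

```text
clock: 4.2
ee_pos: [0.4403, 0.3626, 0.1576]
tool_rot: [[-0.975, -0.222, 0.004], [-0.222, 0.975, 0.005], [-0.005, 0.003, -1.0]]
contact_force: [0.6, -0.5, -0.1]
gripper_width: 0.0157
gripper_force: 39.0
```

```bash
python3 st.py .5165 -.065 .15; python3 - <<'E'
from h import *
from station import capture
import cv2,pickle
c=camera_model("wrist");w=capture("wrist");s=capture("side");a=capture("scene")
pickle.dump((c,w,s,a),open("c2","wb"))
X=[.4394,.3618]
u=[proj("side",X+[z]).astype(int) for z in(.17,)][0];v=proj("scene",X+[.17]).astype(int);print(u,v)
p=np.zeros((600,800,3),np.uint8)
p[:300,:400]=cv2.resize(w,(400,300))
q=w[170:320,200:325];p[:300,400:650]=cv2.resize(q,(250,300),interpolation=cv2.INTER_CUBIC)
for i,(im,z) in enumerate(((s,u),(a,v))):
    y0=min(max(z[1]-30,0),384-75);x0=min(max(z[0]-50,0),412);print(x0,y0);p[300:600,400*i:400*i+400]=cv2.resize(im[y0:y0+75,x0:x0+100],(400,300),interpolation=cv2.INTER_CUBIC)
cv2.imwrite("pics/g.png",p[:,:,::-1])
E
```

```text
4.2 [0.4403 0.3626 0.1576] [  59.6776   -2.6142   -4.2629    0.0834  -88.0005 -136.8526] [ 0.6467 -0.4816 -0.0965] 0.01565054214814973 39.039398431777954
[[-0.975030836382924, -0.22202697555117154, 0.0043462892236182235], [-0.2220074880121279, 0.9750343407526398, 0.004550782307492556], [-0.005248177679995248, 0.003472244326761413, -0.9999801998791649]] yaw y 102.82819362086762
cm tool [  2.0696 -43.3821   0.5998]
[261 286] [410 122]
211 256
360 92
```

View pics/g.png

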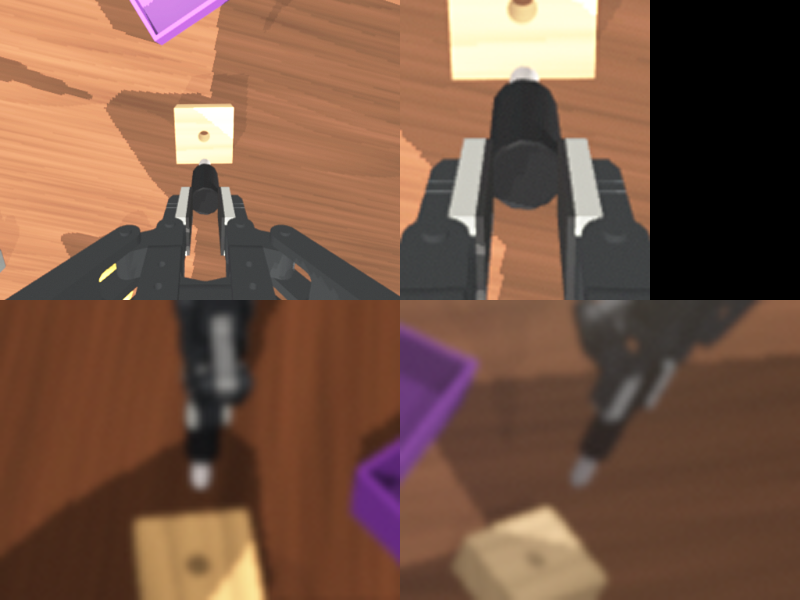

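```bash
python3 - <<'E'
from h import *
import pickle
c=pickle.load(open("c2","rb"))[0]
print("top",ray("w",262.5,257,.193,c))
print("tip",ray("side",261.2,302,.120),ray("scene",404.8,137.2,.120))
print(proj("w",[.4403,.3626,.193],c),proj("w",[.4403,.3626,.119],c))
t=np.array([.4403,.3626,.1576]);x=np.array([-.975,-.222,0])
print("pads tip edges",[proj("w",t+x*k*.011+np.array([.222,-.975,0])*.01,c) for k in(-1,1)])
E
```

```text
top [0.4401741  0.36196915 0.193     ]
tip [0.43898926 0.36651839 0.12      ] [0.44457452 0.36225486 0.12      ]
[263.70887946 257.47993951] [262.85461311 205.36579713]
pads tip edges [array([246.54764815, 244.61259127]), array([245.97794594, 210.32300511])]
```

The pin is lifted out, centred and upright between the pads (head top at crop 525,174, tip at 523,72). Carrying it to the lug.

Request:
move_arm --targets '[{"tx": 0.1, "ty": -1.2, "tz": 0, "rx": 0, "ry": 0, "rz": 0}, {"tx": 0.2, "ty": -4, "tz": 0, "rx": 0, "ry": 0, "rz": 0}, {"tx": 0.4, "ty": -7.5, "tz": 0, "rx": 0, "ry": 0, "rz": 0}, {"tx": 0.5, "ty": -11, "tz": 0, "rx": 0, "ry": 0, "rz": 0}, {"tx": 0.7, "ty": -14.5, "tz": 0, "rx": 0, "ry": 0, "rz": 0}, {"tx": 0.9, "ty": -18, "tz": 0, "rx": 0, "ry": 0, "rz": 0}, {"tx": 1, "ty": -21.5, "tz": 0, "rx": 0, "ry": 0, "rz": 0}, {"tx": 1.2, "ty": -25, "tz": 0, "rx": 0, "ry": 0, "rz": 0}]'

```text
clock: 5.15
ee_pos: [0.4824, 0.113, 0.1522]
tool_rot: [[-0.975, -0.222, -0.001], [-0.222, 0.975, -0.001], [0.001, -0.0, -1.0]]
contact_force: [-0.0, 0.4, -0.6]
gripper_width: 0.0156
gripper_force: 39.1
```

Request:
move_arm --targets '[{"tx": 0.1, "ty": -3.5, "tz": 0, "rx": 0, "ry": 0, "rz": 0}, {"tx": 0.3, "ty": -7, "tz": 0, "rx": 0, "ry": 0, "rz": 0}, {"tx": 0.4, "ty": -10.5, "tz": 0, "rx": 0, "ry": 0, "rz": 0}, {"tx": 0.6, "ty": -14, "tz": 0, "rx": 0, "ry": 0, "rz": 0}, {"tx": 0.8, "ty": -17, "tz": 0, "rx": 0, "ry": 0, "rz": 0}, {"tx": 0.8, "ty": -18.4, "tz": 0, "rx": 0, "ry": 0, "rz": 0}, {"tx": 0.8, "ty": -18.4, "tz": 0, "rx": 0, "ry": 0, "rz": 0}, {"tx": 0.8, "ty": -18.4, "tz": 0, "rx": 0, "ry": 0, "rz": 0}]'

```text
clock: 5.95
ee_pos: [0.5155, -0.066, 0.1524]
tool_rot: [[-0.975, -0.221, -0.001], [-0.221, 0.975, 0.0], [0.001, 0.0, -1.0]]
contact_force: [-0.4, 0.2, -0.6]
gripper_width: 0.0154
gripper_force: 39.1
```

```bash
python3 st.py .5155 -.065 .12; python3 - <<'E'
from h import *
from station import capture,monitor
import cv2,pickle
c=camera_model("wrist");w=capture("wrist")
pickle.dump((c,w),open("c3","wb"))
print("expect hole",proj("w",[.5155,-.065,.055],c))
cv2.imwrite("pics/w3.png",cv2.resize(w[60:300,120:420][:,:,::-1],(750,600),interpolation=cv2.INTER_CUBIC))
E
```

```text
5.95 [ 0.5155 -0.066   0.1524] [ 14.8996 -10.0245 -11.5886  -0.0177 -88.491  -92.1076] [-0.3573  0.1782 -0.5837] 0.0154050976453196 39.06689465045929
[[-0.9751817109329443, -0.221403730211158, -0.0010094109570679846], [-0.22140389212808256, 0.9751821953009485, 5.018524939477569e-05], [0.0009732483916568027, 0.00027242725201997574, -0.9999994892853499]] yaw y 102.79149468652923
cm tool [-0.0232  0.102   3.2384]
expect hole [263.94508015 183.35271797]
```

View pics/w3.png

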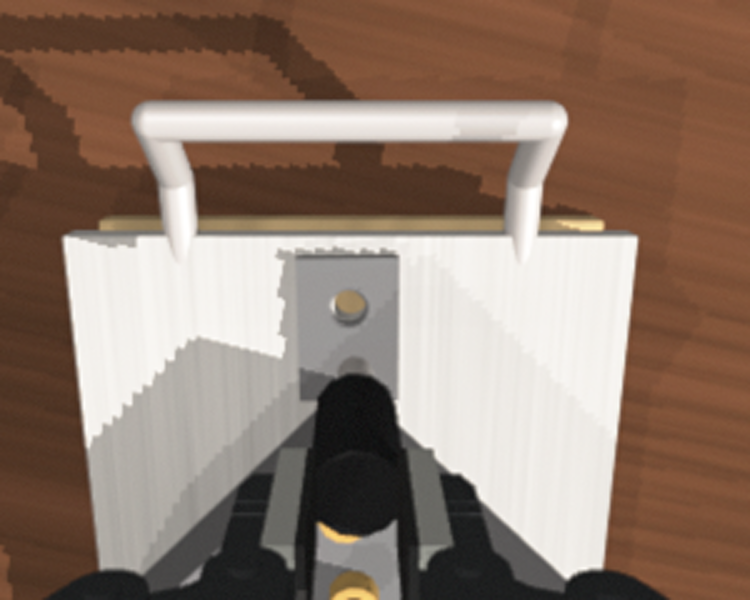

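```bash
python3 - <<'E'
from h import *
import pickle
from station import monitor
s=monitor.observe();R=s["tool_rot"];e=s["ee_pos"]
c=pickle.load(open("c3","rb"))[0]
H=ray("w",259.7,182,.055,c);T=ray("w",261.6,208.8,e[2]-.0387+.003,c);N=ray("w",120+358/2.5,60+492/2.5,e[2]+.0353,c)
B=ray("w",260,60+121/2.5,.075,c)
print("hole",H,"tip",T,"headtop",N,"bar",B)
for P in(T,N):print("hole-pin tool cm",R.T@(H-P)*100)
print("bar-hole",np.linalg.norm((B-H)[:2]),"bar-tcp tool cm",R.T@(B-e)*100)
E
```

```text
hole [ 0.51512289 -0.06890232  0.055     ] tip [ 0.51688181 -0.06671526  0.11685552] headtop [ 0.51533375 -0.06617612  0.18785552] bar [ 0.45318123 -0.08243266  0.075     ]
hole-pin tool cm [ 0.21600002 -0.17575939  6.18565043]
hole-pin tool cm [ 0.0723327  -0.26461969 13.28553318]
bar-hole 0.06340220084105114 bar-tcp tool cm [ 6.45833229 -0.25821316  7.75978234]
```

The lug hole is at (349,305) and the shank tip at (354,372). The bar is exactly horizontal in the view, so the yaw is right. I'll correct by about 2 mm and come down close.

Request:
move_arm --targets '[{"tx": 0.1, "ty": -0.2, "tz": 0.5, "rx": 0, "ry": 0, "rz": 0}, {"tx": 0.12, "ty": -0.23, "tz": 1.5, "rx": 0, "ry": 0, "rz": 0}, {"tx": 0.12, "ty": -0.23, "tz": 3, "rx": 0, "ry": 0, "rz": 0}, {"tx": 0.12, "ty": -0.23, "tz": 4, "rx": 0, "ry": 0, "rz": 0}, {"tx": 0.12, "ty": -0.23, "tz": 4.8, "rx": 0, "ry": 0, "rz": 0}, {"tx": 0.12, "ty": -0.23, "tz": 5, "rx": 0, "ry": 0, "rz": 0}, {"tx": 0.12, "ty": -0.23, "tz": 5, "rx": 0, "ry": 0, "rz": 0}, {"tx": 0.12, "ty": -0.23, "tz": 5, "rx": 0, "ry": 0, "rz": 0}]'

```text
clock: 6.8
ee_pos: [0.5156, -0.0686, 0.1035]
tool_rot: [[-0.975, -0.222, 0.001], [-0.222, 0.975, -0.0], [-0.001, -0.0, -1.0]]
contact_force: [-0.2, -0.2, -0.1]
gripper_width: 0.0154
gripper_force: 39.1
```

```bash
python3 st.py .515 -.069 .055; python3 - <<'E'
from h import *
from station import capture,monitor
import cv2,pickle
c=camera_model("wrist");w=capture("wrist");s=capture("side")
pickle.dump((c,w,s),open("c4","wb"))
print("expect hole",proj("w",[.515,-.069,.055],c))
p=np.hstack([cv2.resize(w[150:270,210:310],(500,600),interpolation=cv2.INTER_CUBIC),cv2.resize(s[140:240,225:275],(300,600),interpolation=cv2.INTER_CUBIC)])
cv2.imwrite("pics/w4.png",p[:,:,::-1])
E
```

```text
6.8 [ 0.5156 -0.0686  0.1035] [ 14.6311  -9.5517 -16.285    0.0181 -83.2251 -91.8038] [-0.2045 -0.1817 -0.0881] 0.015390401848120173 39.06898498535156
[[-0.975034972491775, -0.2220499715422038, 0.0007826596132602101], [-0.22205013000124876, 0.9750352430612229, -0.00012064398201602918], [-0.0007363317134759957, -0.000291421770557466, -0.9999996864444306]] yaw y 102.8294668292888
cm tool [ 0.068  -0.0236  4.8467]
expect hole [262.64611023 200.25988265]
```

View pics/w4.png

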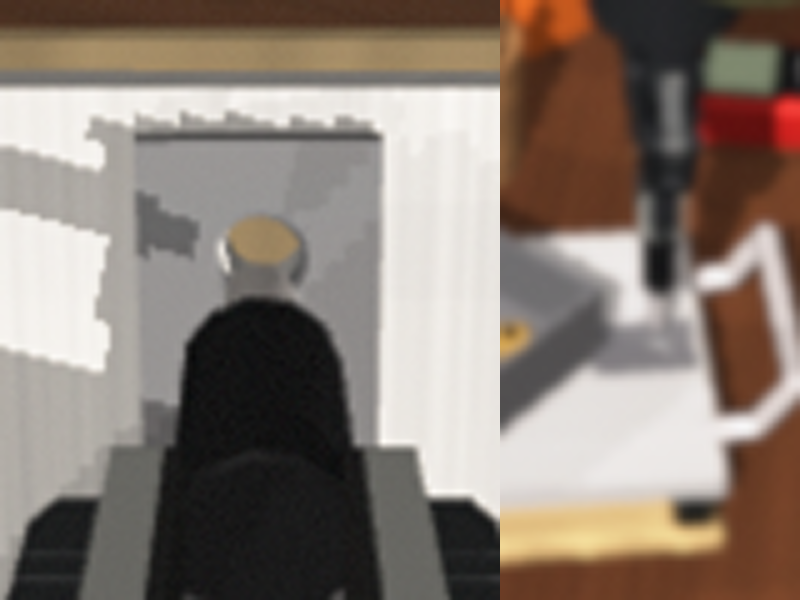

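The shank tip (264,265) sits over the hole (261,254), laterally aligned. Inserting.

Request:
move_arm --targets '[{"tx": 0.05, "ty": 0, "tz": 0.2, "rx": 0, "ry": 0, "rz": 0}, {"tx": 0.05, "ty": 0, "tz": 0.6, "rx": 0, "ry": 0, "rz": 0}, {"tx": 0.05, "ty": 0, "tz": 0.9, "rx": 0, "ry": 0, "rz": 0}, {"tx": 0.05, "ty": 0, "tz": 1.2, "rx": 0, "ry": 0, "rz": 0}, {"tx": 0.05, "ty": 0, "tz": 1.5, "rx": 0, "ry": 0, "rz": 0}, {"tx": 0.05, "ty": 0, "tz": 1.8, "rx": 0, "ry": 0, "rz": 0}, {"tx": 0.05, "ty": 0, "tz": 1.8, "rx": 0, "ry": 0, "rz": 0}, {"tx": 0.05, "ty": 0, "tz": 1.8, "rx": 0, "ry": 0, "rz": 0}]'

```text
clock: 7.7
ee_pos: [0.5147, -0.0687, 0.0849]
tool_rot: [[-0.975, -0.222, -0.0], [-0.222, 0.975, -0.0], [0.0, -0.0, -1.0]]
contact_force: [0.4, 0.7, 0.3]
gripper_width: 0.016
gripper_force: 39.1
```

Request:
move_arm --targets '[{"tx": 0, "ty": 0, "tz": 0.3, "rx": 0, "ry": 0, "rz": 0}, {"tx": 0, "ty": 0, "tz": 0.7, "rx": 0, "ry": 0, "rz": 0}, {"tx": 0, "ty": 0, "tz": 1.1, "rx": 0, "ry": 0, "rz": 0}, {"tx": 0, "ty": 0, "tz": 1.5, "rx": 0, "ry": 0, "rz": 0}, {"tx": 0, "ty": 0, "tz": 1.9, "rx": 0, "ry": 0, "rz": 0}, {"tx": 0, "ty": 0, "tz": 2.1, "rx": 0, "ry": 0, "rz": 0}, {"tx": 0, "ty": 0, "tz": 2.2, "rx": 0, "ry": 0, "rz": 0}, {"tx": 0, "ty": 0, "tz": 2.2, "rx": 0, "ry": 0, "rz": 0}]'

```text
clock: 8.5
ee_pos: [0.5152, -0.0688, 0.0637]
tool_rot: [[-0.975, -0.222, 0.001], [-0.222, 0.975, -0.0], [-0.001, -0.001, -1.0]]
contact_force: [-0.7, 0.1, 4.3]
gripper_width: 0.0158
gripper_force: 39.9
```

Request:
move_arm --targets '[{"tx": 0, "ty": 0, "tz": 0.1, "rx": 0, "ry": 0, "rz": 0}, {"tx": 0, "ty": 0, "tz": 0.15, "rx": 0, "ry": 0, "rz": 0}, {"tx": 0, "ty": 0, "tz": 0.15, "rx": 0, "ry": 0, "rz": 0}, {"tx": 0, "ty": 0, "tz": 0.15, "rx": 0, "ry": 0, "rz": 0}, {"tx": 0, "ty": 0, "tz": 0.15, "rx": 0, "ry": 0, "rz": 0}, {"tx": 0, "ty": 0, "tz": 0.1, "rx": 0, "ry": 0, "rz": 0}, {"tx": 0, "ty": 0, "tz": 0, "rx": 0, "ry": 0, "rz": 0}, {"tx": 0, "ty": 0, "tz": 0, "rx": 0, "ry": 0, "rz": 0}]'

```text
clock: 9.3
ee_pos: [0.5151, -0.0688, 0.0637]
tool_rot: [[-0.975, -0.222, 0.001], [-0.222, 0.975, -0.0], [-0.001, -0.0, -1.0]]
contact_force: [-0.7, -0.2, 6.0]
gripper_width: 0.0161
gripper_force: 40.3
```

Request:
move_arm --targets '[{"tx": 0, "ty": 0, "tz": 0, "rx": 0, "ry": 0, "rz": 0}, {"tx": 0, "ty": 0, "tz": 0, "rx": 0, "ry": 0, "rz": 0}, {"tx": 0, "ty": 0, "tz": 0, "rx": 0, "ry": 0, "rz": 0}, {"tx": 0, "ty": 0, "tz": 0, "rx": 0, "ry": 0, "rz": 0}, {"tx": 0, "ty": 0, "tz": 0, "rx": 0, "ry": 0, "rz": 0}, {"tx": 0, "ty": 0, "tz": -1, "rx": 0, "ry": 0, "rz": 0}, {"tx": 0, "ty": 0, "tz": -3, "rx": 0, "ry": 0, "rz": 0}, {"tx": 0, "ty": 0, "tz": -5, "rx": 0, "ry": 0, "rz": 0}]' --hand 4.5

```text
clock: 10.1
ee_pos: [0.5147, -0.0688, 0.1141]
tool_rot: [[-0.975, -0.222, -0.0], [-0.222, 0.975, -0.0], [0.0, -0.0, -1.0]]
contact_force: [-0.5, -0.4, 0.3]
gripper_width: 0.045
gripper_force: 0.0
```

```bash
python3 st.py .4520 -.0825 .15
```

```text
10.1 [ 0.5147 -0.0688  0.1141] [ 14.6354  -9.8021 -15.393    0.0161 -84.4266 -91.8065] [-0.4956 -0.4344  0.3427] 0.04501298624134488 0.0
[[-0.9750311163892472, -0.22206816924099534, -0.0002242380231484352], [-0.22206808514973758, 0.9750310990534922, -0.0003484773565791252], [0.0002960247747574602, -0.00028998015760338223, -0.9999999141404168]] yaw y 102.8305361734266
cm tool [ 6.4157  0.0547 -3.5884]
```

The pin is home: TCP stopped at the expected 63.7 mm with 6 N of reaction. Going to the bar, turning 90°.

Request:
move_arm --targets '[{"tx": 0, "ty": 0, "tz": -1.5, "rx": 0, "ry": 0, "rz": 0}, {"tx": 0, "ty": 0, "tz": -3.5, "rx": 0, "ry": 0, "rz": 0}, {"tx": 1, "ty": 0, "tz": -4, "rx": 0, "ry": 0, "rz": -8}, {"tx": 2.5, "ty": 0, "tz": -4, "rx": 0, "ry": 0, "rz": -16}, {"tx": 4, "ty": 0, "tz": -4, "rx": 0, "ry": 0, "rz": -24}, {"tx": 5.5, "ty": 0, "tz": -4, "rx": 0, "ry": 0, "rz": -32}, {"tx": 6.4, "ty": 0, "tz": -4, "rx": 0, "ry": 0, "rz": -40}, {"tx": 6.4, "ty": 0, "tz": -4, "rx": 0, "ry": 0, "rz": -48}]' --hand 4

```text
clock: 10.9
ee_pos: [0.4518, -0.0831, 0.1539]
tool_rot: [[-0.483, -0.876, 0.001], [-0.876, 0.483, 0.0], [-0.001, -0.001, -1.0]]
contact_force: [-0.2, -0.1, -0.1]
gripper_width: 0.04
gripper_force: 0.0
```

Request:
move_arm --targets '[{"tx": 0, "ty": 0, "tz": 0, "rx": 0, "ry": 0, "rz": -8}, {"tx": 0, "ty": 0, "tz": 0, "rx": 0, "ry": 0, "rz": -16}, {"tx": 0, "ty": 0, "tz": 0, "rx": 0, "ry": 0, "rz": -24}, {"tx": 0, "ty": 0, "tz": 0, "rx": 0, "ry": 0, "rz": -32}, {"tx": 0, "ty": 0, "tz": 0, "rx": 0, "ry": 0, "rz": -38}, {"tx": 0, "ty": 0, "tz": 0, "rx": 0, "ry": 0, "rz": -42}, {"tx": 0, "ty": 0, "tz": 0, "rx": 0, "ry": 0, "rz": -42}, {"tx": 0, "ty": 0, "tz": 0, "rx": 0, "ry": 0, "rz": -42}]'

```text
clock: 11.7
ee_pos: [0.4524, -0.0829, 0.1533]
tool_rot: [[0.22, -0.975, 0.0], [-0.975, -0.22, 0.0], [-0.0, -0.0, -1.0]]
contact_force: [0.3, -0.2, -0.3]
gripper_width: 0.0399
gripper_force: 0.0
```

```bash
python3 st.py .4518 -.083 .056; python3 - <<'E'
from h import *
from station import capture,monitor
import cv2,pickle
c=camera_model("wrist");w=capture("wrist");s=capture("side");a=capture("scene")
pickle.dump((c,w,s,a),open("c5","wb"))
print("expect bar",proj("w",[.4518,-.083,.075],c))
p=np.zeros((600,800,3),np.uint8)
p[:,:600]=cv2.resize(w[40:340,110:410],(600,600),interpolation=cv2.INTER_CUBIC)
p[:300,600:]=cv2.resize(s[155:230,225:275],(200,300),interpolation=cv2.INTER_CUBIC)
p[300:,600:]=cv2.resize(a[165:240,220:270],(200,300),interpolation=cv2.INTER_CUBIC)
cv2.imwrite("pics/w5.png",p[:,:,::-1])
E
```

```text
11.7 [ 0.4524 -0.0829  0.1533] [ 14.9118 -19.8274 -19.4772  -0.0026 -90.3343  -2.1971] [ 0.2959 -0.2302 -0.2511] 0.03987408046756013 0.0
[[0.22009651137608888, -0.9754780676180381, 0.00025549217855538365], [-0.9754780994991519, -0.22009648857564676, 0.00011451721671948238], [-5.547610191594268e-05, -0.00027443186466656605, -0.9999999608047763]] yaw y -167.2852992194083
cm tool [0.0014 0.0654 9.7254]
expect bar [263.78471492 190.65644084]
```

View pics/w5.png

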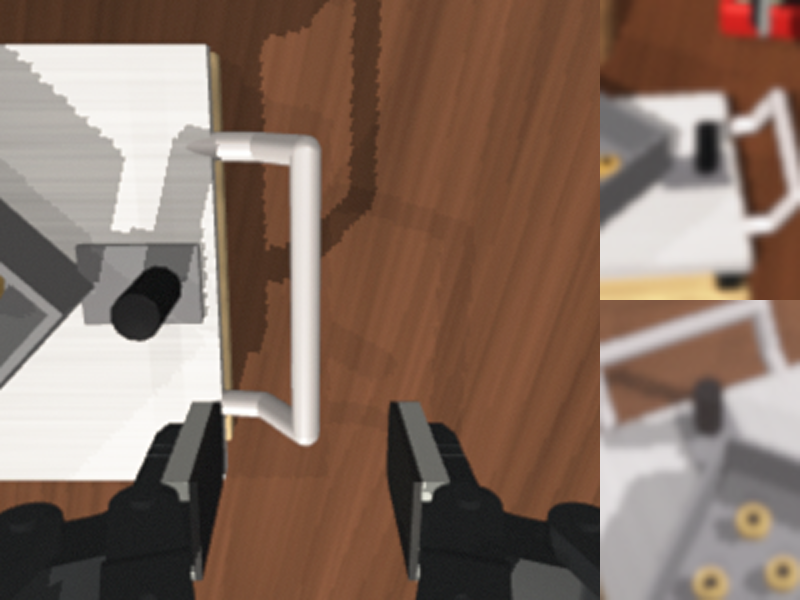

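The pin head sits flush on the lug (150,305), and the bar (305,290) is centred between the fingers. Descending and gripping.

Request:
move_arm --targets '[{"tx": 0.1, "ty": 0, "tz": 1, "rx": 0, "ry": 0, "rz": 0}, {"tx": 0.3, "ty": 0.05, "tz": 3, "rx": 0, "ry": 0, "rz": 0}, {"tx": 0.3, "ty": 0.05, "tz": 5.5, "rx": 0, "ry": 0, "rz": 0}, {"tx": 0.3, "ty": 0.05, "tz": 7.5, "rx": 0, "ry": 0, "rz": 0}, {"tx": 0.3, "ty": 0.05, "tz": 9, "rx": 0, "ry": 0, "rz": 0}, {"tx": 0.3, "ty": 0.05, "tz": 9.7, "rx": 0, "ry": 0, "rz": 0}, {"tx": 0.3, "ty": 0.05, "tz": 9.7, "rx": 0, "ry": 0, "rz": 0}, {"tx": 0.3, "ty": 0.05, "tz": 9.7, "rx": 0, "ry": 0, "rz": 0}]'

```text
clock: 12.65
ee_pos: [0.4531, -0.086, 0.0568]
tool_rot: [[0.222, -0.975, 0.001], [-0.975, -0.222, -0.0], [0.001, -0.001, -1.0]]
contact_force: [-0.5, 0.3, -0.2]
gripper_width: 0.0401
gripper_force: 0.0
```

Request:
move_arm --targets '[{"tx": 0, "ty": 0, "tz": 0, "rx": 0, "ry": 0, "rz": 0}, {"tx": 0, "ty": 0, "tz": 0, "rx": 0, "ry": 0, "rz": 0}, {"tx": 0, "ty": 0, "tz": 0, "rx": 0, "ry": 0, "rz": 0}, {"tx": 0, "ty": 0, "tz": 0, "rx": 0, "ry": 0, "rz": 0}, {"tx": 0, "ty": 0, "tz": 0, "rx": 0, "ry": 0, "rz": 0}, {"tx": 0, "ty": 0, "tz": 0, "rx": 0, "ry": 0, "rz": 0}, {"tx": 0, "ty": 0, "tz": 0, "rx": 0, "ry": 0, "rz": 0}, {"tx": 0, "ty": 0, "tz": 0, "rx": 0, "ry": 0, "rz": 0}]' --hand 0.3 --newtons 50

```text
clock: 13.45
ee_pos: [0.4525, -0.0859, 0.0559]
tool_rot: [[0.222, -0.975, -0.0], [-0.975, -0.222, -0.0], [0.0, 0.0, -1.0]]
contact_force: [-0.5, -0.9, 1.0]
gripper_width: 0.0029
gripper_force: 0.0
```

```bash
python3 st.py; python3 - <<'E'
import numpy as np
# tool -y is rest +x (toward hinge), tool z down; shift from flat per tilt
for d in range(0,43,2):
    t=np.radians(d);x=295-(295*np.cos(t)-31*np.sin(t));z=295*np.sin(t)+31*np.cos(t)-31
    print(d,"ty %.2f tz %.2f"%(-x/10,-z/10))
E
```

```text
13.45 [ 0.4525 -0.0859  0.0559] [ 14.4997 -18.3812 -28.5447   0.0015 -79.8436  -1.6739] [-0.4777 -0.8681  0.9522] 0.0028898206133021356 0.0
[[0.22199160835711731, -0.975048569671159, -0.00011225527820524605], [-0.9750485756947008, -0.22199160333410328, -5.55417841246686e-05], [2.9236207976228408e-05, 0.00012178415911708893, -0.9999999921569314]] yaw y -167.1739634825726
0 ty -0.00 tz -0.00
2 ty -0.13 tz -1.03
4 ty -0.29 tz -2.05
6 ty -0.49 tz -3.07
8 ty -0.72 tz -4.08
10 ty -0.99 tz -5.08
12 ty -1.29 tz -6.07
14 ty -1.63 tz -7.04
16 ty -2.00 tz -8.01
18 ty -2.40 tz -8.96
20 ty -2.84 tz -9.90
22 ty -3.31 tz -10.83
24 ty -3.81 tz -11.73
26 ty -4.34 tz -12.62
28 ty -4.91 tz -13.49
30 ty -5.50 tz -14.33
32 ty -6.13 tz -15.16
34 ty -6.78 tz -15.97
36 ty -7.46 tz -16.75
38 ty -8.16 tz -17.50
40 ty -8.89 tz -18.24
42 ty -9.65 tz -18.94
```

The opening reads 3 mm with no force, so the bar isn't between the pads. I'll look.

```bash
python3 - <<'E'
from h import *
from station import capture
import cv2
w=capture("wrist");s=capture("side");a=capture("scene")
p=np.zeros((600,800,3),np.uint8)
p[:300,:400]=cv2.resize(w,(400,300))
u=proj("side",[.4525,-.086,.06]).astype(int);v=proj("scene",[.4525,-.086,.06]).astype(int);print(u,v)
q=lambda i,z,k:cv2.resize(i[z[1]-k*3//4:z[1]+k*3//4,z[0]-k:z[0]+k],(400,300),interpolation=cv2.INTER_CUBIC)
p[300:,:400]=q(s,u,40);p[300:,400:]=q(a,v,40)
p[:300,400:]=cv2.resize(w[190:310,180:340],(400,300),interpolation=cv2.INTER_CUBIC)
cv2.imwrite("pics/w6.png",p[:,:,::-1])
E
```

```text
[271 193] [236 176]
```

View pics/w6.png

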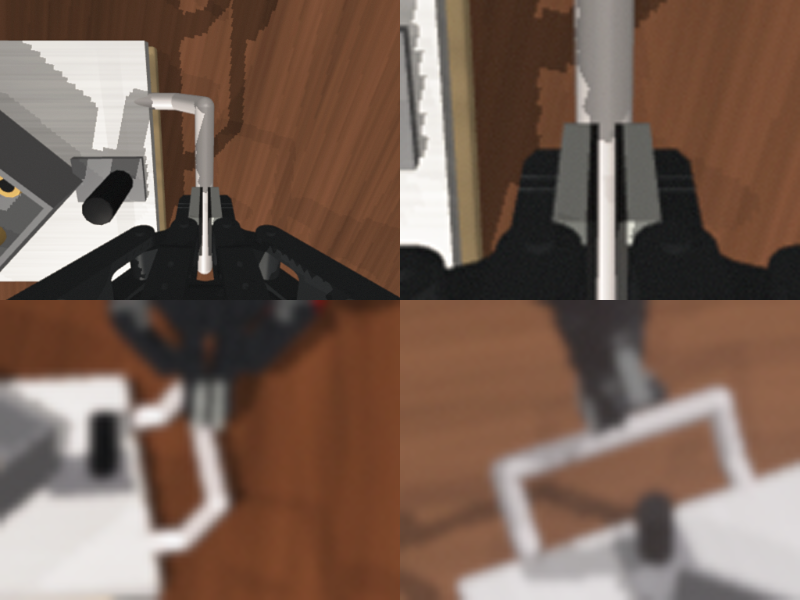

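The fingers appear to be sitting above the bar, so the pad tips must be higher than the reported TCP. I'll quantify that from the wrist view.

```bash
python3 st.py; python3 - <<'E'
from h import *
from station import monitor
s=monitor.observe();R=s["tool_rot"];e=s["ee_pos"];c=camera_model("wrist")
for b in(0,.01,.02,.025,.03,.04):
    print(b,[proj("w",e+R@np.array([x,.004,-b]),c).round(1) for x in(-.011,0,.011)])
print("observed tips: u~%.0f..%.0f v 239.5"%(180+555/2.5,180+590/2.5))
for g in(.02,):print([np.round(proj("side",e+np.array([0,0,z]))-np.array(proj("side",e)),1) for z in(.01,.02,.03)],proj("side",e))
E
```

```text
13.6 [ 0.4525 -0.0859  0.0559] [ 14.5016 -18.3819 -28.545    0.0007 -79.8448  -1.6766] [-0.1454 -1.0088 -0.1149] 0.0029783495033669635 0.0
[[0.22197760588628923, -0.9750517552727842, -0.00013047778974683706], [-0.9750517638712853, -0.2219776016709651, -4.612918364135663e-05], [1.601519463947406e-05, 0.00013746224478491465, -0.9999999904238224]] yaw y -167.17478622009645
0 [array([269.9, 246.4]), array([270.1, 229.6]), array([270.2, 212.1])]
0.01 [array([270.3, 254.4]), array([270.5, 236.8]), array([270.6, 218.6])]
0.02 [array([270.7, 263.3]), array([270.9, 244.9]), array([271.1, 225.8])]
0.025 [array([271. , 268.1]), array([271.2, 249.3]), array([271.3, 229.8])]
0.03 [array([271.2, 273.2]), array([271.4, 254. ]), array([271.6, 233.9])]
0.04 [array([271.8, 284.3]), array([272. , 264.1]), array([272.2, 243. ])]
observed tips: u~402..416 v 239.5
[array([ 0.1, -2.4]), array([ 0.3, -4.8]), array([ 0.4, -7.2])] [271.36181424 194.34690156]
```

Both the side view and the wrist view put the closed pad tips about 24 mm above the reported TCP, resting on top of the bar. I'll open in place, go 20 mm deeper (free space below) and close again.

Request:
move_arm --targets '[{"tx": 0, "ty": 0, "tz": -0.5, "rx": 0, "ry": 0, "rz": 0}, {"tx": 0, "ty": 0, "tz": -0.5, "rx": 0, "ry": 0, "rz": 0}, {"tx": 0, "ty": 0, "tz": -0.5, "rx": 0, "ry": 0, "rz": 0}, {"tx": 0, "ty": 0, "tz": -0.5, "rx": 0, "ry": 0, "rz": 0}, {"tx": 0, "ty": 0, "tz": 0.3, "rx": 0, "ry": 0, "rz": 0}, {"tx": 0, "ty": 0, "tz": 0.9, "rx": 0, "ry": 0, "rz": 0}, {"tx": 0, "ty": 0, "tz": 1.4, "rx": 0, "ry": 0, "rz": 0}, {"tx": 0, "ty": 0, "tz": 1.4, "rx": 0, "ry": 0, "rz": 0}]' --hand 3.4

```text
clock: 14.4
ee_pos: [0.4518, -0.086, 0.0406]
tool_rot: [[0.222, -0.975, -0.002], [-0.975, -0.222, -0.0], [-0.0, 0.002, -1.0]]
contact_force: [1.0, -0.3, 0.2]
gripper_width: 0.0337
gripper_force: 0.0
```

Request:
move_arm --targets '[{"tx": 0, "ty": 0, "tz": 0.3, "rx": 0, "ry": 0, "rz": 0}, {"tx": 0, "ty": 0, "tz": 0.6, "rx": 0, "ry": 0, "rz": 0}, {"tx": 0, "ty": 0, "tz": 0.8, "rx": 0, "ry": 0, "rz": 0}, {"tx": 0, "ty": 0, "tz": 0.8, "rx": 0, "ry": 0, "rz": 0}, {"tx": 0, "ty": 0, "tz": 0.8, "rx": 0, "ry": 0, "rz": 0}, {"tx": 0, "ty": 0, "tz": 0.8, "rx": 0, "ry": 0, "rz": 0}, {"tx": 0, "ty": 0, "tz": 0.8, "rx": 0, "ry": 0, "rz": 0}, {"tx": 0, "ty": 0, "tz": 0.8, "rx": 0, "ry": 0, "rz": 0}]'

```text
clock: 15.2
ee_pos: [0.4526, -0.0859, 0.034]
tool_rot: [[0.222, -0.975, 0.0], [-0.975, -0.222, -0.0], [0.0, -0.0, -1.0]]
contact_force: [-0.3, -0.5, 0.5]
gripper_width: 0.0338
gripper_force: 0.0
```

Request:
move_arm --targets '[{"tx": 0, "ty": 0, "tz": 0, "rx": 0, "ry": 0, "rz": 0}, {"tx": 0, "ty": 0, "tz": 0, "rx": 0, "ry": 0, "rz": 0}, {"tx": 0, "ty": 0, "tz": 0, "rx": 0, "ry": 0, "rz": 0}, {"tx": 0, "ty": 0, "tz": 0, "rx": 0, "ry": 0, "rz": 0}, {"tx": 0, "ty": 0, "tz": 0, "rx": 0, "ry": 0, "rz": 0}, {"tx": 0, "ty": 0, "tz": 0, "rx": 0, "ry": 0, "rz": 0}, {"tx": 0, "ty": 0, "tz": 0, "rx": 0, "ry": 0, "rz": 0}, {"tx": 0, "ty": 0, "tz": 0, "rx": 0, "ry": 0, "rz": 0}]' --hand 0.3 --newtons 50

```text
clock: 16.0
ee_pos: [0.4531, -0.0858, 0.0342]
tool_rot: [[0.222, -0.975, 0.001], [-0.975, -0.222, 0.0], [0.0, -0.001, -1.0]]
contact_force: [5.0, 0.5, -0.5]
gripper_width: 0.01
gripper_force: 48.7
```

The bar is now gripped (48.7 N). Lifting along the hinge arc.

Request:
move_arm --targets '[{"tx": 0, "ty": -0.06, "tz": -0.5, "rx": 0, "ry": 0, "rz": 0}, {"tx": 0, "ty": -0.13, "tz": -1.03, "rx": 0, "ry": 0, "rz": 0}, {"tx": 0, "ty": -0.21, "tz": -1.54, "rx": 0, "ry": 0, "rz": 0}, {"tx": 0, "ty": -0.29, "tz": -2.05, "rx": 0, "ry": 0, "rz": 0}, {"tx": 0, "ty": -0.39, "tz": -2.56, "rx": 0, "ry": 0, "rz": 0}, {"tx": 0, "ty": -0.49, "tz": -3.07, "rx": 0, "ry": 0, "rz": 0}, {"tx": 0, "ty": -0.6, "tz": -3.58, "rx": 0, "ry": 0, "rz": 0}, {"tx": 0, "ty": -0.72, "tz": -4.08, "rx": 0, "ry": 0, "rz": 0}]'

```text
clock: 16.8
ee_pos: [0.4595, -0.0842, 0.0738]
tool_rot: [[0.222, -0.975, -0.001], [-0.975, -0.222, 0.0], [-0.0, 0.001, -1.0]]
contact_force: [8.0, -0.4, -6.8]
gripper_width: 0.0099
gripper_force: 48.6
```

Request:
move_arm --targets '[{"tx": 0, "ty": -0.13, "tz": -0.5, "rx": 0, "ry": 0, "rz": 0}, {"tx": 0, "ty": -0.27, "tz": -1.0, "rx": 0, "ry": 0, "rz": 0}, {"tx": 0, "ty": -0.42, "tz": -1.5, "rx": 0, "ry": 0, "rz": 0}, {"tx": 0, "ty": -0.57, "tz": -1.99, "rx": 0, "ry": 0, "rz": 0}, {"tx": 0, "ty": -0.74, "tz": -2.48, "rx": 0, "ry": 0, "rz": 0}, {"tx": 0, "ty": -0.91, "tz": -2.96, "rx": 0, "ry": 0, "rz": 0}, {"tx": 0, "ty": -1.09, "tz": -3.45, "rx": 0, "ry": 0, "rz": 0}, {"tx": 0, "ty": -1.28, "tz": -3.93, "rx": 0, "ry": 0, "rz": 0}]'

```text
clock: 17.6
ee_pos: [0.4713, -0.0816, 0.113]
tool_rot: [[0.222, -0.975, -0.003], [-0.975, -0.222, -0.0], [-0.0, 0.003, -1.0]]
contact_force: [4.5, -1.3, -6.2]
gripper_width: 0.0092
gripper_force: 48.6
```

```bash
python3 st.py
```

```text
17.6 [ 0.4713 -0.0816  0.113 ] [ 14.4137 -16.3231 -20.9426  -0.0277 -85.5359  -1.597 ] [ 4.5384 -1.3255 -6.2331] 0.009230004965664508 48.62293839454651
[[0.22179495812448208, -0.9750894620123014, -0.002745473205026773], [-0.9750932423506481, -0.22179523357916078, -0.00020756605082266762], [-0.0004065374019655438, 0.002723129472826654, -0.999996209639424]] yaw y -167.18545406815915
```

Request:
move_arm --targets '[{"tx": 0, "ty": -0.2, "tz": -0.48, "rx": 0, "ry": 0, "rz": 0}, {"tx": 0, "ty": -0.4, "tz": -0.95, "rx": 0, "ry": 0, "rz": 0}, {"tx": 0, "ty": -0.62, "tz": -1.42, "rx": 0, "ry": 0, "rz": 0}, {"tx": 0, "ty": -0.84, "tz": -1.89, "rx": 0, "ry": 0, "rz": 0}, {"tx": 0, "ty": -1.07, "tz": -2.36, "rx": 0, "ry": 0, "rz": 0}, {"tx": 0, "ty": -1.31, "tz": -2.82, "rx": 0, "ry": 0, "rz": 0}, {"tx": 0, "ty": -1.56, "tz": -3.27, "rx": 0, "ry": 0, "rz": 0}, {"tx": 0, "ty": -1.81, "tz": -3.72, "rx": 0, "ry": 0, "rz": 0}]'

```text
clock: 18.4
ee_pos: [0.4891, -0.0776, 0.1517]
tool_rot: [[0.222, -0.975, -0.002], [-0.975, -0.222, -0.0], [-0.0, 0.002, -1.0]]
contact_force: [-5.9, -0.9, -1.2]
gripper_width: 0.0095
gripper_force: 48.8
```

Request:
move_arm --targets '[{"tx": 0, "ty": -0.26, "tz": -0.45, "rx": 0, "ry": 0, "rz": 0}, {"tx": 0, "ty": -0.53, "tz": -0.89, "rx": 0, "ry": 0, "rz": 0}, {"tx": 0, "ty": -0.81, "tz": -1.33, "rx": 0, "ry": 0, "rz": 0}, {"tx": 0, "ty": -1.1, "tz": -1.76, "rx": 0, "ry": 0, "rz": 0}, {"tx": 0, "ty": -1.39, "tz": -2.18, "rx": 0, "ry": 0, "rz": 0}, {"tx": 0, "ty": -1.69, "tz": -2.6, "rx": 0, "ry": 0, "rz": 0}, {"tx": 0, "ty": -2.0, "tz": -3.02, "rx": 0, "ry": 0, "rz": 0}, {"tx": 0, "ty": -2.32, "tz": -3.43, "rx": 0, "ry": 0, "rz": 0}]'

```text
clock: 19.2
ee_pos: [0.5112, -0.0727, 0.1865]
tool_rot: [[0.222, -0.975, -0.003], [-0.975, -0.222, -0.001], [0.0, 0.003, -1.0]]
contact_force: [-8.6, 0.6, 2.9]
gripper_width: 0.0098
gripper_force: 48.9
```

Request:
move_arm --targets '[{"tx": 0, "ty": -0.32, "tz": -0.4, "rx": 0, "ry": 0, "rz": 0}, {"tx": 0, "ty": -0.65, "tz": -0.81, "rx": 0, "ry": 0, "rz": 0}, {"tx": 0, "ty": -0.99, "tz": -1.2, "rx": 0, "ry": 0, "rz": 0}, {"tx": 0, "ty": -1.33, "tz": -1.59, "rx": 0, "ry": 0, "rz": 0}, {"tx": 0, "ty": -1.68, "tz": -1.97, "rx": 0, "ry": 0, "rz": 0}, {"tx": 0, "ty": -2.03, "tz": -2.34, "rx": 0, "ry": 0, "rz": 0}, {"tx": 0, "ty": -2.39, "tz": -2.71, "rx": 0, "ry": 0, "rz": 0}, {"tx": 0, "ty": -2.76, "tz": -3.08, "rx": 0, "ry": 0, "rz": 0}]'

```text
clock: 20.0
ee_pos: [0.5382, -0.0666, 0.2186]
tool_rot: [[0.222, -0.975, -0.001], [-0.975, -0.222, -0.001], [0.001, 0.001, -1.0]]
contact_force: [-10.7, 0.9, 4.5]
gripper_width: 0.0098
gripper_force: 48.8
```

Request:
move_arm --targets '[{"tx": 0, "ty": 0, "tz": 0, "rx": 0, "ry": 0, "rz": 0}, {"tx": 0, "ty": 0, "tz": 0, "rx": 0, "ry": 0, "rz": 0}, {"tx": 0, "ty": 0, "tz": 0, "rx": 0, "ry": 0, "rz": 0}, {"tx": 0, "ty": 0, "tz": 0, "rx": 0, "ry": 0, "rz": 0}, {"tx": 0, "ty": 0, "tz": 0, "rx": 0, "ry": 0, "rz": 0}, {"tx": 0, "ty": 0, "tz": 0, "rx": 0, "ry": 0, "rz": 0}, {"tx": 0, "ty": 0, "tz": 0, "rx": 0, "ry": 0, "rz": 0}, {"tx": 0, "ty": 0, "tz": 0, "rx": 0, "ry": 0, "rz": 0}]'

```text
clock: 20.8
ee_pos: [0.5382, -0.0666, 0.2185]
tool_rot: [[0.222, -0.975, -0.001], [-0.975, -0.222, -0.001], [0.001, 0.001, -1.0]]
contact_force: [-9.1, 1.3, 6.4]
gripper_width: 0.0095
gripper_force: 49.2
```

```bash
python3 st.py; python3 - <<'E'
from station import capture
import cv2,numpy as np
s=capture("side");a=capture("scene")
p=np.hstack([cv2.resize(a[160:310,200:330],(400,460),interpolation=cv2.INTER_CUBIC),cv2.resize(s[100:240,160:282],(400,460),interpolation=cv2.INTER_CUBIC)])
cv2.imwrite("pics/w7.png",p[:,:,::-1])
E
```

```text
20.8 [ 0.5382 -0.0666  0.2185] [ 14.2198  -6.2751  -1.3625   0.0359 -94.9552  -1.3824] [-9.0518  1.3226  6.395 ] 0.009514359303749663 49.16306912899017
[[0.22213202573820368, -0.9750164309638611, -0.0005678837347516843], [-0.9750163855073803, -0.22213155700339784, -0.000787004046732947], [0.0006411969786023711, 0.0007285147496109846, -0.9999995290662362]] yaw y -167.16573602705222
```

View pics/w7.png

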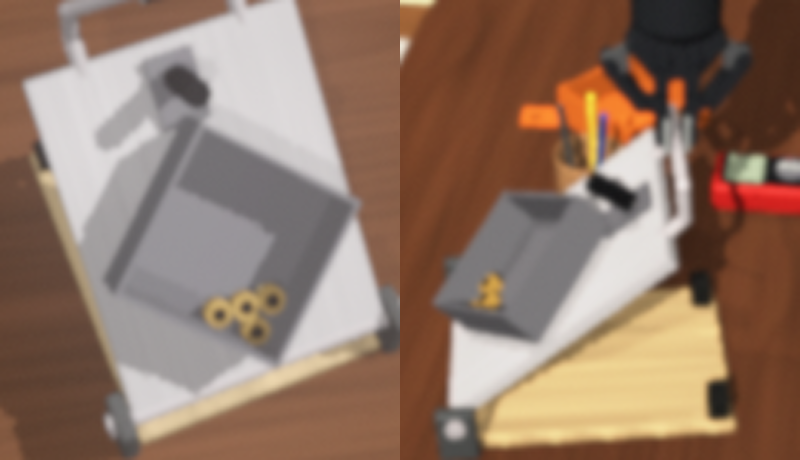

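```bash
python3 - <<'E'
from h import *
yaw=np.radians(12.8);hole=np.array([.515,-.069]);X=np.array([np.cos(yaw),np.sin(yaw)])
hg=np.array([*(hole+.230*X),.044]);t=np.radians(40.5)
bx=np.array([*(np.cos(t)*X),-np.sin(t)]);by=np.array([-X[1],X[0],0]);bz=np.cross(bx,by)
c=camera_model("scene");R=np.array(c["R"]);o=-R.T@np.array(c["t"])
W=lambda x,y,z:hg+x*bx+y*by+z*bz
cr=lambda p:((p-np.array([200,160]))*np.array([400/130,460/150])).round()
print("corner",cr(proj("s",W(-.024,0,.010))),"pin head top",cr(proj("s",W(-.23,0,.055))),"tote outer low top",cr(proj("s",W(-.018,0,.051))))
for u,v in((217,313),(247,306),(270,298),(257,328)):
    d=R.T@np.array([(u*130/400+200-c["cx"])/c["fx"],(v*150/460+160-c["cy"])/c["fy"],1])
    k=((hg+.022*bz-o)@bz)/(d@bz);p=o+k*d-hg;print("rel corner mm",(p@bx+.024)*1000,p@by*1000)
E
```

```text
Traceback (most recent call last):
  File "h.py", line 7, in proj
    c=c or camera_model(n);p=np.array(c["R"])@np.array(X)+np.array(c["t"]);return np.array([c["fx"]*p[0]/p[2]+c["cx"],c["fy"]*p[1]/p[2]+c["cy"]])
           ~~~~~~~~~~~~^^^
ValueError: cameras: scene, side, wrist
```

```bash
python3 - <<'E'
from h import *
yaw=np.radians(12.8);hole=np.array([.515,-.069]);X=np.array([np.cos(yaw),np.sin(yaw)])
hg=np.array([*(hole+.230*X),.044]);t=np.radians(40.5)
bx=np.array([*(np.cos(t)*X),-np.sin(t)]);by=np.array([-X[1],X[0],0]);bz=np.cross(bx,by)
c=camera_model("scene");R=np.array(c["R"]);o=-R.T@np.array(c["t"])
W=lambda x,y,z:hg+x*bx+y*by+z*bz
cr=lambda p:((p-np.array([200,160]))*np.array([400/130,460/150])).round()
print("corner",cr(proj("scene",W(-.024,0,.010))),"pin head top",cr(proj("scene",W(-.23,0,.055))),"tote outer low top",cr(proj("scene",W(-.018,0,.051))))
for u,v in((217,313),(247,306),(270,298),(257,328)):
    d=R.T@np.array([(u*130/400+200-c["cx"])/c["fx"],(v*150/460+160-c["cy"])/c["fy"],1])
    k=((hg+.022*bz-o)@bz)/(d@bz);p=o+k*d-hg;print("rel corner mm",(p@bx+.024)*1000,p@by*1000)
E
```

```text
corner [253. 338.] pin head top [188.  76.] tote outer low top [274. 364.]
rel corner mm -32.487955028618536 -22.092235812815638
rel corner mm -29.19819740066873 0.15555896563764215
rel corner mm -28.504283090862245 17.959241408925497
rel corner mm -10.942898560811244 2.45752192545374
```

The picture shows the board held at about 40°. All four spacers, at (217,313), (247,306), (270,298) and (257,328), are packed against each other in the low corner. The pin head at (188,88) is where a fully home pin should be. Handing in.

```bash
python3 st.py | head -1; python3 -c "
from station import ticket
print(ticket.close_job())"
```

```text
20.9 [ 0.5382 -0.0666  0.2186] [ 14.2176  -6.2763  -1.3627   0.0357 -94.9554  -1.3845] [-9.4893  1.1839  5.2096] 0.009656511427551473 49.162677526474
the job is handed in; nothing more can be done
None
```

The job is handed in: the pin is pushed home, all four spacers are packed in the tote's low corner, and the arm is still gripping the bar with the board held at about 40° (20.9 s used); the verdict was not shown.

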